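# Set up the push slicer for the first apple

## Robot

A 7-joint arm with a two-finger parallel gripper is mounted at the origin on the work surface. World frame = base frame: x ahead of the robot, y to its left, z up, the work surface at z = 0. Lengths are in mm, angles in rad, forces in N, time in s.
With the tool pointing down it reaches from about 425 to 950 mm from the base axis. Payload 16.7 kg.
Tool frame: the origin (TCP) lies at the very end of the fingers, on their centre line; the grasp point (between the pads) lies 19 mm behind it; z points along the fingers, y is the line along which they close (so a half turn about z gives the same grasp; the last joint's range is limited). The gripper opens to 94 mm and grips with 3 to 60 N. Pads are 16 mm wide; open, the fingers measure 119 mm over their backs; the gripper's body (75 mm by 177 mm) begins 78 mm behind the grasp point.
Start: joints at [1.042, 0.426, 0.074, 1.606, -0.034, 1.111, -0.067], TCP at [249.586, -627.121, 205.467] pointing down, gripper open.
Joint ranges: [-2.85, 2.85], [-0.5, 2.14], [-1.23, 1.37], [0.21, 2.46], [-1.02, 4.16], [0.16, 2.05], [-2.73, 2.73]. Speed limits (rad/s): [1.89, 1.89, 2.39, 2.39, 3.01, 3.01, 3.01].

## Interface

Orientations are given as [roll, pitch, yaw] about the fixed x, y, z axes, in that order (R = Rz(yaw) Ry(pitch) Rx(roll)).
In Python, from rig import r gives the robot as it stands.
- The arm moves only by the tool apply_moves, never from a script. Its argument "motion" is a list of rows, each an object with "linear": the shift along the world's x, y, z in units of 40 mm (1.0 is 40 mm), a list of three; "angular": the turn, a rotation vector about the world's x, y, z in units of 6 degrees (1.0 is 6 degrees), a list of three. A call has 1 to 8 rows; each row shifts and turns the commanded pose from where the row before left it; what a row does not reach is not made up. A row lasts 1/12 s, in which the tool goes at most 41.7 mm and 7.16 degrees, less where a joint would pass 70% of its speed; a pose out of reach is approached as far as the arm can. A call is refused whole if a number of a shift passes 1 or a number of a turn 1, either way. A call with a gripper value outside its range is refused whole. "claw" is the opening, from -1 (shut) to 1 (fully open), set as the call begins (left out, the last holds). The fingers move at their own pace and stop on an object; the grip force is fixed at half the most. Time passes only in rows, so rows that do not move let the fingers close. It gives the time, the measured TCP pose, the force, the opening and the grip force at its end, in the units of the state.
- r.read_state(): the state, without advancing time (a new reading comes with each control period).
- r.capture(name): name is "side" or "top" or "wrist"; returns the picture (480x640x3 uint8, red, green, blue); there is no depth.
- r.camera_info(name): a dict with "intrinsics" (3x3 intrinsics, pixels), "T" (4x4, takes a point from camera to world coordinates). Camera axes: x right, y down, z forward; pixel columns grow to the right and rows downward; lengths in mm; the calibration is good to about 2 mm. A picture is of the moment at which its call begins: read the wrist's pose just before it. camera_info takes no time and is no camera call; for the wrist camera it gives the pose at the moment of the call.
- r.close_job(): hands the job in; it is judged then, once.
Trained networks look in the newest picture that a camera, given by its name, has taken for a name from the list of things; names that differ only in an ending like _2 or _b are one class to them, and where a whole thing is asked for, a point or a joint stands for the part that bears it (a point fixed in the world has none). Each returns a list of dicts, best first, with "p" (0 to 1); they miss things now and then, are a little off and sometimes report something else, mostly with a low value. They report only what shows in the picture. A call takes as long as a camera call. They do not tell look-alikes from the thing itself.
- r.regions_of(camera, name): "pixels" (480x640 bool, what is visible of it) and "extent" ([left, top, right, bottom] in pixels, round what is visible of it).
- r.place_of(camera, name): "location" ([column, row] in pixels: a listed point, or the origin of a listed thing).
The state is a dict: "time": time; "qpos": joint angles; "joint_vel": joint speeds; "effort": joint torques, N m; "position": TCP position; "tcp_rot": TCP orientation; "contact_force": force on the tool from outside, world axes, zero at the start; "ft_torque": the same for the moment, N m; "opening": finger opening in mm; "grip_force": force on a finger pad.
Only numpy, scipy, OpenCV 4.12 (cv2) and the standard library are available. Lean on these libraries where they do the work, as an engineer would, in place of code of your own. Each camera call takes 0.05 s, during which the arm holds its last target. There are 200 camera calls.

## Task

Set up the fruit slicer for its first apple: seat the blade cartridge fully down on the slicer's two studs, lay the pusher flat on the feed bed between the guide rods, near the rear stop and with its ribbed face towards the blades, and stand the apple upright on the bed between pusher and blades, centred between the guide rods. Put the wire basket flat on the table in front of the outlet, one long side close along the edge of the outlet lip (within a finger's breadth) and centred on it, so that the slices will drop in. Leave the squeeze bottle, the shaker and the jam jar where they stand.

Things in the scene. Friction and masses are not known exactly. Their poses are not given: they have to be found in the camera images.
- slicer: Fixed push slicer; origin on table below blade seat; +x (roughly robot's left) to outlet. Its frame, mm: seat z 74; studs at x 0, y +-62, d 9, 30 tall, last 10 tapered. Bed top z 86, x -253 (rear stop, z 100) to -24; guide rods y +-58, d 12, top z 96. Outlet deck x 22..44, z 86; lip, 96 wide, slopes down to its edge at x 72, z 75 to 79. Body x -265..44, y +-80.
- cartridge: Upright aluminium frame of thin blades, about 0.4 kg. Foot 156 (y) x 30 (x) x 12 with through holes d 13 at y +-62 for the studs; uprights y +-44. Grip the top bar (110 along y, 24 thick in x, z 84..100) at mid-length across x. Origin: centre of underside; same either way round. Seated: at slicer x 0, y 0, z 74, y axes parallel, reaching back to x -12 above its foot (x -15).
- pusher: White shoe 90 (x) x 92 (y) x 14, ribbed face plate at its +x end (to x 46, top z 62); black grip bar above its middle, 84 along y, d 22, axis z 84, on posts at y +-36: grip at mid-length across x. About 0.35 kg. Origin: centre of underside; +x is where the ribbed face looks. Place: slicer x about -195, y 0, z 86, same +x (shoe some 13 mm ahead of the rear stop, 6 mm off each rod).
- apple: The single green apple standing on the table (those in the steel pan are decor): 64 across at z 34, 56 high, foot 28 across, brown stem up. About 0.13 kg. Origin: centre of underside, z up the stem. Grip across its 64 mm at z 34 to 36. Place: on the bed, slicer z 86, y 0, x about -80, midway between the seated blades and the pusher.
- basket: Wire basket 90 (x) x 130 (y), rim z 50; rigid upright hoop handle in its plane x = 0, top at z 115 with a black sleeve d 16, 60 long along y: grip at mid-length across x. About 0.28 kg. Origin: centre of underside; same either way round. Place: on the table, slicer x about 126, y 0, y axes parallel: its long side along the lip edge, some 9 mm clear of it.
- squeeze_bottle: Bystander: cream squeeze bottle with white nozzle, diameter 58, 191 high, left of the work. Origin: centre of underside.
- shaker: Bystander: steel shaker with a domed holed top, diameter 68, 98 high, right of the work. Origin: centre of underside.
- jam_jar: Bystander: dark red jam jar with a steel lid, diameter 72, 100 high, behind the slicer's rear end. Origin: centre of underside.
Not all that is in view belongs to the job. Leave any blue look-alike of the pusher alone. There is more than one size of the apple; the one meant has the size given above.

How it is judged:
By the outcome, as a careful person would: the job done as asked, in the order asked, and still so for the second after the job is handed in, with the robot touching nothing.
It also fails if it takes over 122 s, if anything falls off the work surface, if the arm or the gripper's body presses on something with over 40 N, if the wrist force passes 120 N, or if a joint passes its speed limit or range.

## Working session

There is one attempt and no reset: what is moved stays moved. The work goes in short steps, Python scripts to look and compute and a tool call to move; the robot and the scene stay as the last step left them, time stands still between calls to the robot, and variables do not carry over. Pictures are saved under pics/ and viewed, at most 14 in all, crops included, and the job is handed in when it is done.

Besides the shell and the picture viewer there is one more tool, called after "Request:" as a command line: name --argument value ..., lists and objects as JSON in quotes. apply_moves: Moves the arm, as the interface text tells. Its arguments: {"type":"object","properties":{"motion":{"type":"array","items":{"type":"object","properties":{"linear":{"type":"array","items":{"type":"number"}},"angular":{"type":"array","items":{"type":"number"}}}}},"claw":{"type":"number"}},"required":["motion"]}

```bash
mkdir -p pics; ls; cat > h.py <<'E'
import numpy as np, cv2
from rig import r
def ray(cam,px):
    i=r.camera_info(cam);K=np.array(i["intrinsics"]);T=np.array(i["T"])
    d=T[:3,:3]@np.linalg.solve(K,[px[0],px[1],1.]);return T[:3,3],d
def at(cam,px,z):
    o,d=ray(cam,px);return (o+d*(z-o[2])/d[2])
def proj(cam,P):
    i=r.camera_info(cam);K=np.array(i["intrinsics"]);T=np.linalg.inv(np.array(i["T"]))
    P=np.atleast_2d(P);c=P@T[:3,:3].T+T[:3,3];u=c@K.T;return u[:,:2]/u[:,2:]
def save(cam,f):
    im=r.capture(cam);cv2.imwrite("pics/"+f,im[:,:,::-1]);return im
E
python3 - <<'E'
from h import *
np.set_printoptions(precision=1,suppress=True)
print(r.read_state())
for c in("top","side"):
    save(c,c+"0.png")
    i=r.camera_info(c);print(c,np.array(i["T"])[:3,3],np.array(i["T"])[:3,2])
    for n in("slicer","cartridge","pusher","apple","basket","squeeze_bottle","shaker","jam_jar"):
        p=r.place_of(c,n)
        print(n,[(round(q["p"],2),np.round(q["location"]),at(c,q["location"],0)[:2]) for q in p[:4]])
E
```

```text
pics
{'time': 0.0, 'qpos': array([ 1. ,  0.4,  0.1,  1.6, -0. ,  1.1, -0.1]), 'joint_vel': array([ 0.,  0., -0.,  0., -0.,  0.,  0.]), 'effort': array([ -0. , -93.6,   3.7, -45.4,  -0. ,   0. ,   0. ]), 'position': array([ 249.4, -626.8,  204.8]), 'tcp_rot': array([-3.1,  0. ,  0.4]), 'contact_force': array([-0.2,  0.4,  0.4]), 'ft_torque': array([ 0., -0.,  0.]), 'grip_force': 0.0, 'opening': 93.84312052020923}
top [ 211.3   30.  1392.2] [ 0.2 -0.  -1. ]
slicer [(0.73, array([285., 190.]), array([622.6, 102.5]))]
cartridge [(0.62, array([269., 248.]), array([446.9, 144.2]))]
pusher [(0.91, array([196., 255.]), array([426.9, 352.2])), (0.89, array([139., 247.]), array([450. , 516.2])), (0.86, array([204., 310.]), array([271.1, 321.8]))]
apple [(0.9, array([483., 270.]), array([ 388.2, -467.1])), (0.81, array([436., 265.]), array([ 400.5, -334.2]))]
basket [(0.74, array([366., 252.]), array([ 438.5, -132.6]))]
squeeze_bottle [(0.66, array([160., 185.]), array([633.7, 468.2]))]
shaker [(0.6, array([477., 207.]), array([ 574.6, -462.6]))]
jam_jar [(0.9, array([438., 167.]), array([ 696.2, -351.5]))]
side [  345.6 -1010.6   756.8] [ 0.1  0.8 -0.6]
slicer [(0.72, array([368., 228.]), array([632.5,  97.2]))]
cartridge [(0.82, array([302., 221.]), array([446.6, 146.4]))]
pusher [(0.93, array([295., 190.]), array([435.8, 327.5])), (0.65, array([290., 162.]), array([432.2, 538.6])), (0.59, array([245., 194.]), array([276.2, 313.5]))]
apple [(0.66, array([295., 402.]), array([ 383.3, -465.6])), (0.64, array([304., 353.]), array([ 409.1, -348.9]))]
basket [(0.58, array([306., 289.]), array([ 430.1, -153.5]))]
squeeze_bottle [(0.82, array([349., 169.]), array([635.7, 471.1]))]
shaker [(0.57, array([400., 395.]), array([ 580.7, -467.4]))]
jam_jar [(0.47, array([292., 188.]), array([428.1, 347.8]))]
```

View pics/top0.png

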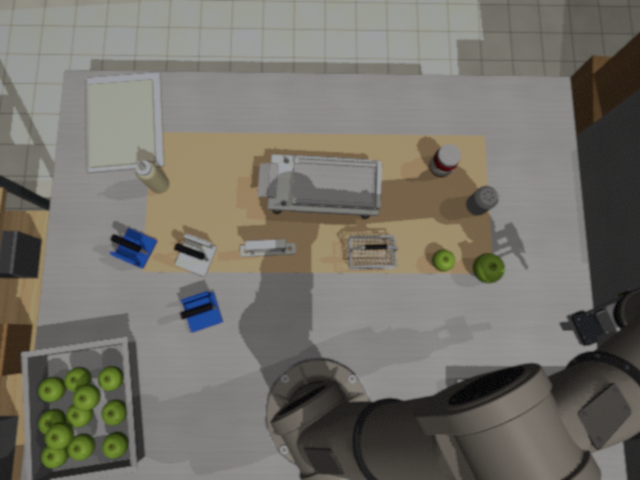

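View pics/side0.png

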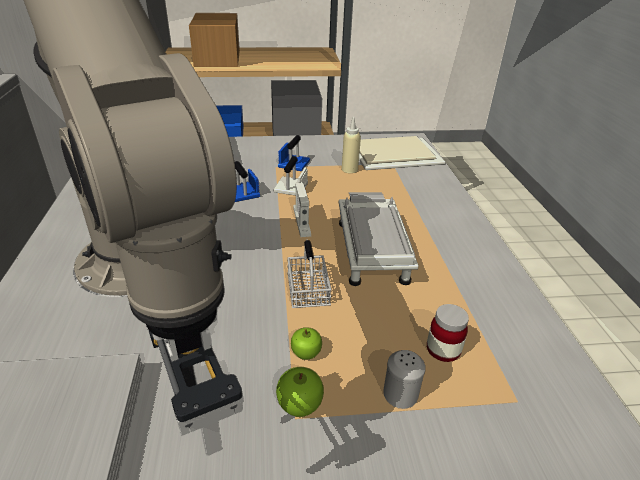

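The top view shows the slicer at about (320,190) with its outlet to the image left (world +y). The white pusher is at (195,255), between two blue look-alikes. The cartridge lies at (268,247), the basket at (370,250), and the small apple at (444,260) next to a bigger one at (489,268). The side view agrees. Next I'll triangulate positions and check sizes.

```bash
cat >> h.py <<'E'
def tri(rays):
    A=0;b=0
    for o,d in rays:
        d=d/np.linalg.norm(d);M=np.eye(3)-np.outer(d,d);A=A+M;b=b+M@o
    return np.linalg.solve(A,b)
E
python3 - <<'E'
from h import *
np.set_printoptions(precision=1,suppress=True)
r.capture("top");r.capture("side")
px={'cartridge':((269,248),(302,221)),'pusher':((196,255),(295,190)),'apple':((436,265),(304,353)),'basket':((366,252),(306,289)),'slicer':((285,190),(368,228))}
for n,(a,b) in px.items(): print(n,tri([ray('top',a),ray('side',b)]))
for n in ("cartridge","pusher","apple","slicer","basket"):
    for q in r.regions_of("top",n)[:3]:
        m=q["pixels"].astype(np.uint8); c=max(cv2.findContours(m,0,2)[0],key=cv2.contourArea)
        h={"apple":34,"slicer":90,"cartridge":60,"pusher":40,"basket":50}[n]
        box=cv2.boxPoints(cv2.minAreaRect(c)); W=np.array([at("top",p,h)[:2] for p in box])
        print(n,round(q["p"],2),q["extent"],W.mean(0),np.linalg.norm(W[1]-W[0]),np.linalg.norm(W[2]-W[1]),np.degrees(np.arctan2(*(W[1]-W[0])[::-1])))
i=r.camera_info("wrist");print(i["intrinsics"]);print(np.array(i["T"]))
E
```

```text
cartridge [446.5 144.6   1.5]
pusher [434.2 355.9 -15.1]
apple [ 407.1 -337.5  -14.7]
basket [ 436.4 -135.2  -14.1]
slicer [627.4 101.6  -4.1]
cartridge 0.95 [243.1, 239.3, 295.9, 254.8] [438.9 145.9] 154.35096826695775 46.848707388251775 -86.32005047454545
pusher 0.75 [173.4, 233.4, 215.5, 277.3] [424.9 354.8] 93.9373431218646 114.36334631105709 -18.505843765894202
pusher 0.75 [177.0, 291.6, 224.5, 330.8] [266.  327.7] 106.77597314552061 97.58981665855664 -71.05785268460649
pusher 0.62 [112.1, 230.4, 155.1, 267.2] [446.7 526.5] 90.76679702093841 124.05009865406046 -22.10608401149507
apple 0.92 [428.5, 251.1, 451.4, 271.1] [ 412. -343.] 63.535571463138304 58.53341913956332 -45.77681541143183
apple 0.72 [471.8, 253.1, 501.1, 285.8] [ 389.5 -470.5] 90.51348917300122 84.68987353401059 -89.68417596028996
slicer 0.97 [257.1, 154.4, 382.4, 219.7] [609.6   5.3] 172.07147413460999 344.36888580703993 -1.6948347813548217
basket 0.89 [345.8, 233.1, 397.1, 270.5] [ 431.3 -143.4] 136.84790346359478 95.36566681534912 -87.56811130348716
[[401.1   0.  319.1]
 [  0.  401.1 234.9]
 [  0.    0.    1. ]]
[[   0.4   -0.9   -0.2  320.2]
 [  -0.9   -0.4   -0.1 -599.5]
 [   0.     0.3   -1.   384.4]
 [   0.     0.     0.     1. ]]
```

Request:
apply_moves --motion '[{"linear": [0.3, 0.75, 0.3], "angular": [0, 0, 0.5]}, {"linear": [0.3, 0.75, 0.3], "angular": [0, 0, 0.5]}, {"linear": [0.3, 0.75, 0.3], "angular": [0, 0, 0.5]}, {"linear": [0.3, 0.75, 0.3], "angular": [0, 0, 0.5]}, {"linear": [0.3, 0.75, 0.3], "angular": [0, 0, 0.5]}, {"linear": [0.3, 0.75, 0.3], "angular": [0, 0, 0.5]}, {"linear": [0.3, 0.75, 0.3], "angular": [0, 0, 0.5]}, {"linear": [0.3, 0.75, 0.3], "angular": [0, 0, 0.5]}]' --claw 1

```text
time: 1.92
position: [345.9, -385.6, 302.2]
tcp_rot: [3.141, 0.0, 0.8]
contact_force: [1.5, 0.3, -0.1]
opening: 94.3
grip_force: 0.0
```

Request:
apply_moves --motion '[{"linear": [0.3, 0.8, 0], "angular": [0, 0, 0.5]}, {"linear": [0.3, 0.8, 0], "angular": [0, 0, 0.5]}, {"linear": [0.3, 0.8, 0], "angular": [0, 0, 0.5]}, {"linear": [0.3, 0.8, 0], "angular": [0, 0, 0.5]}, {"linear": [0.3, 0.8, 0], "angular": [0, 0, 0.5]}, {"linear": [0.3, 0.8, 0], "angular": [0, 0, 0.5]}, {"linear": [0.3, 0.8, 0], "angular": [0, 0, 0.5]}, {"linear": [0.3, 0.8, 0], "angular": [0, 0, 0.5]}]'

```text
time: 2.58
position: [441.8, -129.5, 301.8]
tcp_rot: [3.141, 0.0, 1.219]
contact_force: [0.8, -0.2, 0.2]
opening: 94.1
grip_force: 0.0
```

Request:
apply_moves --motion '[{"linear": [0.3, 0.8, 0], "angular": [0, 0, 0.5]}, {"linear": [0.3, 0.8, 0], "angular": [0, 0, 0.5]}, {"linear": [0.3, 0.8, 0], "angular": [0, 0, 0.5]}, {"linear": [0.3, 0.8, 0], "angular": [0, 0, 0.5]}, {"linear": [0.3, 0.8, 0], "angular": [0, 0, 0.5]}, {"linear": [0.3, 0.8, 0], "angular": [0, 0, 0.5]}, {"linear": [0.3, 0.8, 0], "angular": [0, 0, 0.5]}, {"linear": [0.3, 0.5, 0], "angular": [0, 0, 0.5]}]'

```text
time: 3.25
position: [537.7, 116.4, 301.8]
tcp_rot: [3.141, -0.001, 1.64]
contact_force: [-0.3, -0.4, 0.1]
opening: 93.9
grip_force: 0.0
```

```bash
python3 - <<'E'
from h import *
np.set_printoptions(precision=2,suppress=True)
s=r.read_state();print(s["time"],s["position"],s["tcp_rot"],s["qpos"])
save("wrist","w1.png")
for n in("slicer","cartridge","pusher"):
    for q in r.place_of("wrist",n)[:3]: print(n,round(q["p"],2),q["location"],at("wrist",q["location"],0))
E
```

```text
3.25 [537.7  116.41 301.82] [ 3.14 -0.    1.64] [ 0.22  0.2  -0.63  1.73  0.12  1.25 -0.37]
slicer 0.83 [388.3, 212.6] [624.7   97.39   0.  ]
cartridge 0.67 [241.1, 161.3] [443.51 144.25   0.  ]
cartridge 0.17 [386.9, 211.2] [622.04  96.18   0.  ]
pusher 0.51 [390.4, 210.4] [625.91  95.52   0.  ]
```

View pics/w1.png

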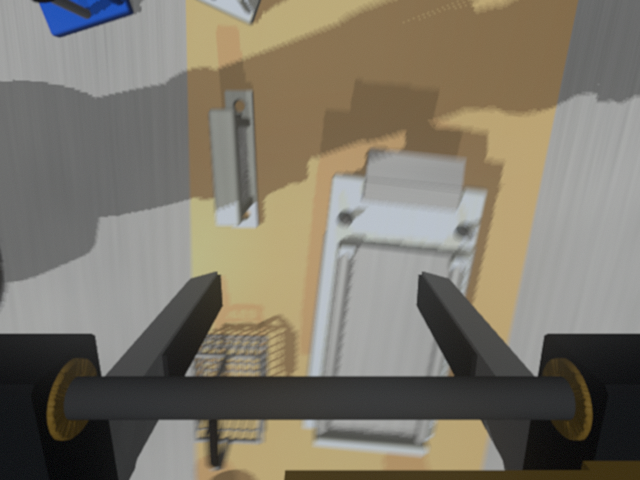

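The wrist view shows the slicer's studs near (346,217) and (463,230), and the cartridge foot from (238,95) to (248,222) with holes near (239,104) and (247,215). I'll zoom in to refine these.

```bash
python3 - <<'E'
import cv2
im=cv2.imread("pics/w1.png")
a=cv2.resize(im[80:250,200:330],None,fx=3,fy=3,interpolation=cv2.INTER_CUBIC)
b=cv2.resize(im[180:250,325:485],None,fx=2.5,fy=2.5,interpolation=cv2.INTER_CUBIC)
import numpy as np
c=np.zeros((510,800,3),np.uint8);c[:,:390]=a;c[:175,400:800]=b;cv2.imwrite("pics/z1.png",c)
E
```

```text
(no output)
```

View pics/z1.png

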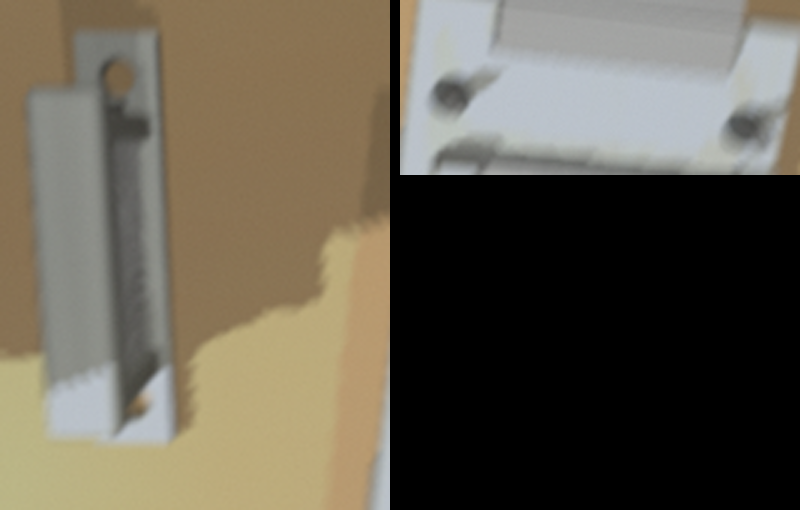

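```bash
python3 - <<'E'
from h import *
np.set_printoptions(precision=1,suppress=True)
L=at("wrist",(347,217.2),100);R=at("wrist",(463,230),100)
print("studs",L,R,np.linalg.norm(L-R),(L+R)/2,np.degrees(np.arctan2(*(R-L)[:2][::-1])))
L=at("wrist",(347,217.2),90);R=at("wrist",(463,230),90)
print("studs",L,R,np.linalg.norm(L-R),(L+R)/2)
C=[at("wrist",p,100) for p in((210,110),(234,110),(238.3,225.7),(216,225.7))]
print(np.array(C),np.mean(C,0))
t=(C[0]+C[1])/2-(C[2]+C[3])/2;print(np.linalg.norm(t),np.degrees(np.arctan2(t[1],t[0])))
print("hole",at("wrist",(239.3,105.7),12))
print(np.array(r.camera_info("wrist")["T"])[:3,3])
E
```

```text
studs [565.3 105.4 100. ] [679.6 100.  100. ] 114.40630759867821 [622.4 102.7 100. ] -2.6797083425936448
studs [566.1 103.2  90. ] [683.4  97.7  90. ] 117.41644938151711 [624.8 100.5  90. ]
[[433.2 196.3 100. ]
 [454.9 197.7 100. ]
 [460.2  90.  100. ]
 [438.5  88.6 100. ]] [446.7 143.1 100. ]
107.8538468305797 92.79880113688306
hole [442.7 204.9  12. ]
[532.9 188.2 480.1]
```

Request:
apply_moves --motion '[{"linear": [0.55, -0.4, -0.6]}, {"linear": [0.55, -0.4, -0.6]}, {"linear": [0.55, -0.4, -0.6]}, {"linear": [0.55, -0.4, -0.6]}, {"linear": [0, 0, 0]}, {"linear": [0, 0, 0]}]'

```text
invalid input at $.motion[0]: expected keys linear, angular
```

```bash
python3 - <<'E'
from h import *
np.set_printoptions(precision=1,suppress=True)
s=r.read_state();print(s["time"],s["position"],s["tcp_rot"])
im=save("wrist","w2.png");T=np.array(r.camera_info("wrist")["T"]);print(T[:3,3])
np.save("w2T.npy",T)
for z in(74,104):
  print(proj("wrist",[[563,102,z],[687,98,z]]))
p=proj("wrist",[[563,102,90],[687,98,90]]).astype(int)
o=[cv2.resize(im[max(0,v-45):max(0,v-45)+90,u-45:u+45],(400,400),interpolation=2) for u,v in p]
print([(u-45,max(0,v-45)) for u,v in p])
cv2.imwrite("pics/z2.png",np.hstack(o)[:,:,::-1])
E
```

```text
3.45 [537.5 113.1 301.2] [-3.1 -0.   1.6]
[532.9 187.5 480.2]
[[343.  213.8]
 [461.3 225. ]]
[[344.7 220.4]
 [471.9 232.4]]
[(np.int64(298), np.int64(172)), (np.int64(421), np.int64(183))]
```

View pics/z2.png

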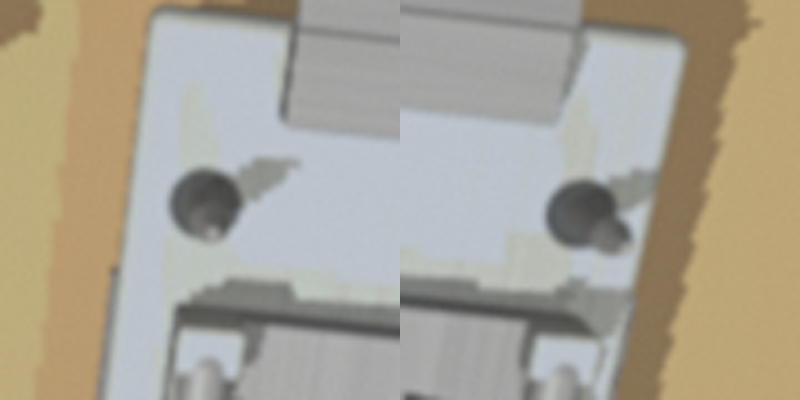

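```bash
python3 - <<'E'
from h import *
np.set_printoptions(precision=1,suppress=True)
for (a,b),z in((((344.1,217.7),(462,230.9)),74),(((346,225.),(469.8,237)),103)):
    L=at("wrist",a,z);R=at("wrist",b,z)
    print(L,R,np.linalg.norm(L-R),(L+R)/2,np.degrees(np.arctan2(*(R-L)[:2][::-1])))
E
```

```text
[564.5  98.   74. ] [688.7  91.8  74. ] 124.36322451854718 [626.6  94.9  74. ] -2.86253416895383
[564.7  97.3 103. ] [686.1  93.  103. ] 121.5556827666977 [625.4  95.1 103. ] -2.020273288698726
```

Request:
apply_moves --motion '[{"linear": [-0.6, 0.2, -0.5], "angular": [0, 0, -0.2]}, {"linear": [-0.6, 0.2, -0.6], "angular": [0, 0, 0]}, {"linear": [-0.6, 0.2, -0.7], "angular": [0, 0, 0]}, {"linear": [-0.48, 0.2, -0.8], "angular": [0, 0, 0]}, {"linear": [0, 0, -0.9], "angular": [0, 0, 0]}, {"linear": [0, 0, -0.9], "angular": [0, 0, 0]}, {"linear": [0, 0.02, -0.8], "angular": [0, 0, 0]}, {"linear": [0, 0, -0.5], "angular": [0, 0, 0]}]'

```text
time: 4.17
position: [445.1, 143.8, 71.0]
tcp_rot: [-3.14, 0.001, 1.612]
contact_force: [0.3, -0.0, 0.6]
opening: 94.0
grip_force: 0.0
```

Request:
apply_moves --motion '[{"linear": [0, 0, 0], "angular": [0, 0, 0]}, {"linear": [0, 0, 0], "angular": [0, 0, 0]}]'

```text
time: 4.33
position: [446.0, 144.8, 73.5]
tcp_rot: [-3.14, 0.001, 1.613]
contact_force: [-0.3, -0.2, 1.8]
opening: 93.9
grip_force: 0.0
```

Good: I'm at the grasp height with yaw 92.4°. Closing now.

Request:
apply_moves --motion '[{"linear": [0, 0, 0], "angular": [0, 0, 0]}, {"linear": [0, 0, 0], "angular": [0, 0, 0]}, {"linear": [0, 0, 0], "angular": [0, 0, 0]}, {"linear": [0, 0, 0], "angular": [0, 0, 0]}, {"linear": [0, 0, 0], "angular": [0, 0, 0]}, {"linear": [0, 0, 0], "angular": [0, 0, 0]}, {"linear": [0, 0, 0], "angular": [0, 0, 0]}, {"linear": [0, 0, 0], "angular": [0, 0, 0]}]' --claw -1

```text
time: 5.0
position: [446.4, 145.7, 73.5]
tcp_rot: [-3.142, -0.0, 1.614]
contact_force: [-0.8, -0.3, -0.2]
opening: 44.2
grip_force: 0.0
```

Request:
apply_moves --motion '[{"linear": [0, 0, 0], "angular": [0, 0, 0]}, {"linear": [0, 0, 0], "angular": [0, 0, 0]}, {"linear": [0, 0, 0], "angular": [0, 0, 0]}, {"linear": [0, 0, 0], "angular": [0, 0, 0]}, {"linear": [0, 0, 0], "angular": [0, 0, 0]}, {"linear": [0, 0, 0], "angular": [0, 0, 0]}]'

```text
time: 5.5
position: [446.3, 145.7, 73.4]
tcp_rot: [-3.141, -0.0, 1.614]
contact_force: [-0.6, 0.8, -1.6]
opening: 24.1
grip_force: 29.9
```

Request:
apply_moves --motion '[{"linear": [0, 0, 0.4], "angular": [0, 0, 0]}, {"linear": [0, 0, 0.7], "angular": [0, 0, 0]}, {"linear": [0, 0, 0.8], "angular": [0, 0, 0]}, {"linear": [0, 0, 0.8], "angular": [0, 0, 0]}, {"linear": [0, 0, 0.8], "angular": [0, 0, 0.5]}, {"linear": [0.3, -0.1, 0.5], "angular": [0, 0, 0.9]}, {"linear": [0.3, -0.1, 0], "angular": [0, 0, 0.9]}, {"linear": [0.3, -0.1, 0], "angular": [0, 0, 0.9]}]'

```text
time: 6.17
position: [483.4, 133.5, 234.8]
tcp_rot: [3.139, 0.001, 1.954]
contact_force: [-0.5, -0.7, -4.8]
opening: 24.2
grip_force: 29.9
```

Request:
apply_moves --motion '[{"linear": [0.3, -0.1, 0], "angular": [0, 0, 0.9]}, {"linear": [0.3, -0.1, 0], "angular": [0, 0, 0.9]}, {"linear": [0.3, -0.1, 0], "angular": [0, 0, 0.9]}, {"linear": [0.3, -0.1, 0], "angular": [0, 0, 0.9]}, {"linear": [0.3, -0.1, 0], "angular": [0, 0, 0.9]}, {"linear": [0.3, -0.1, 0], "angular": [0, 0, 0.9]}, {"linear": [0.3, -0.1, 0], "angular": [0, 0, 0.9]}, {"linear": [0.3, -0.1, 0], "angular": [0, 0, 0.9]}]'

```text
time: 6.83
position: [578.7, 101.3, 233.0]
tcp_rot: [-3.141, -0.001, 2.708]
contact_force: [0.8, 0.7, -3.8]
opening: 23.7
grip_force: 29.9
```

Request:
apply_moves --motion '[{"linear": [0.3, -0.1, 0], "angular": [0, 0, 0.9]}, {"linear": [0.3, -0.07, 0], "angular": [0, 0, 0.9]}, {"linear": [0.3, 0, 0], "angular": [0, 0, 0.9]}, {"linear": [0.3, 0, 0], "angular": [0, 0, 0.9]}, {"linear": [0, 0, 0], "angular": [0, 0, 0]}, {"linear": [0, 0, 0], "angular": [0, 0, 0]}, {"linear": [0, 0, 0], "angular": [0, 0, 0]}]'

```text
time: 7.42
position: [625.8, 94.9, 233.0]
tcp_rot: [-3.141, -0.001, 3.079]
contact_force: [0.1, 0.2, -4.0]
opening: 23.8
grip_force: 29.9
```

```bash
python3 - <<'E'
from h import *
np.set_printoptions(precision=2,suppress=True)
s=r.read_state();print(s["time"],s["position"],s["tcp_rot"],s["qpos"])
save("wrist","w3.png");np.save("w3T.npy",r.camera_info("wrist")["T"])
print(proj("wrist",[[564.5,97.7,104],[688,92.5,104]]))
E
```

```text
7.4167 [625.77  94.92 233.03] [-3.14 -0.    3.08] [ 0.35  0.45 -0.81  1.63  0.34  1.21  0.97]
[[318.27 146.14]
 [321.33 298.26]]
```

View pics/w3.png

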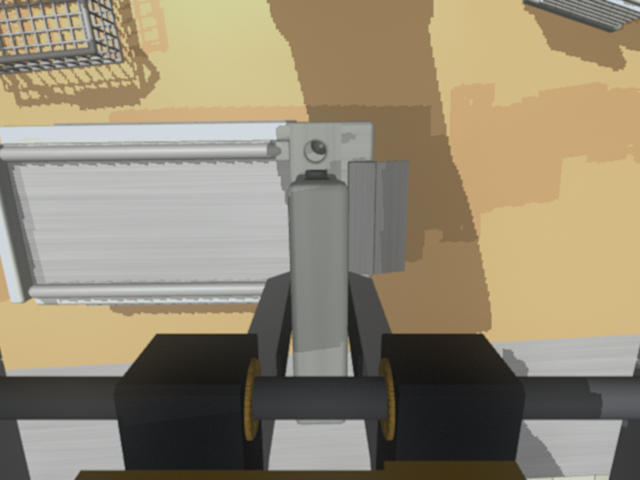

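The wrist view shows the cartridge held over the slicer. One foot hole is visible at about (316,150), with the stud partly visible through it. I'll zoom in and compare with predictions.

```bash
python3 - <<'E'
from h import *
np.set_printoptions(precision=2,suppress=True)
s=r.read_state();p=s["position"];a=np.radians(-2.7)  # axis pointing -x side: hole near robot
ax=s["tcp_rot"][2]
u=np.array([np.cos(ax),np.sin(ax)])*62
for z in(160,172): print("hole pred",z-0,proj("wrist",[[p[0]+u[0],p[1]+u[1],z]]))
im=cv2.imread("pics/w3.png")[105:195,260:380]
cv2.imwrite("pics/z3.png",cv2.resize(im,None,fx=6.6,fy=6.6,interpolation=2))
print(np.array(r.camera_info("wrist")["T"])[:3,3],proj("wrist",[[564.5,97.7,74]]))
E
```

```text
hole pred 160 [[319.77 149.21]]
hole pred 172 [[319.8  150.31]]
[550.51  99.35 412.2 ] [[318.36 144.44]]
```

View pics/z3.png

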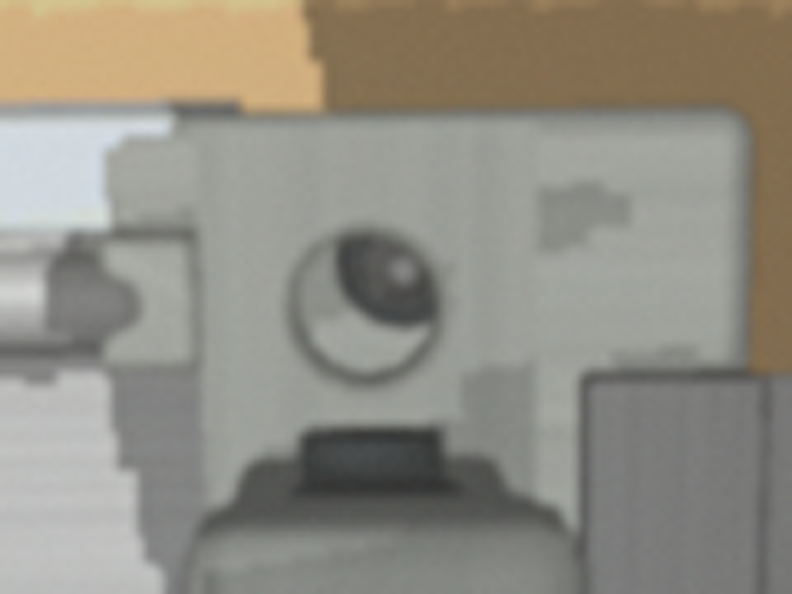

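```bash
python3 - <<'E'
from h import *
np.set_printoptions(precision=2,suppress=True)
print(r.read_state()["position"])
h=at("wrist",(315.5,151.2),171.5); s=at("wrist",(321.1,145.9),104); s2=at("wrist",(344.1/1,0),74) 
print("hole",h,"stud tip",s,"diff",s-h)
im=cv2.imread("pics/w3.png",0).astype(float)
# bar edges along rows
for v in (195,215,235,255,410):
    g=np.diff(cv2.GaussianBlur(im,(3,3),0)[v,270:370]);print(v,[(270+i,int(g[i])) for i in np.argsort(-abs(g))[:6]])
for px in((319,185),(320,423)): print(at("wrist",px,259.5))
E
```

```text
[625.73  94.93 233.27]
hole [564.24  96.25 171.5 ] stud tip [564.45  99.83 104.  ] diff [  0.22   3.58 -67.5 ]
195 [(np.int64(284), -23), (np.int64(283), -17), (np.int64(285), -15), (np.int64(349), 9), (np.int64(346), -7), (np.int64(286), -6)]
215 [(np.int64(287), -32), (np.int64(288), -24), (np.int64(286), -19), (np.int64(348), 7), (np.int64(346), -6), (np.int64(349), 6)]
235 [(np.int64(288), -34), (np.int64(287), -24), (np.int64(289), -18), (np.int64(348), 8), (np.int64(346), -7), (np.int64(286), -6)]
255 [(np.int64(289), -31), (np.int64(288), -30), (np.int64(287), -13), (np.int64(290), -11), (np.int64(348), 8), (np.int64(345), -7)]
410 [(np.int64(296), 0), (np.int64(299), 0), (np.int64(357), 0), (np.int64(292), 0), (np.int64(312), 0), (np.int64(325), 0)]
[571.92  97.9  259.5 ]
[679.39  91.66 259.5 ]
```

Request:
apply_moves --motion '[{"linear": [0, 0.08, -0.2], "angular": [0, 0, 0.15]}, {"linear": [0, 0, -0.3], "angular": [0, 0, 0]}, {"linear": [0, 0, -0.3], "angular": [0, 0, 0]}, {"linear": [0, 0, -0.3], "angular": [0, 0, 0]}, {"linear": [0, 0, -0.1], "angular": [0, 0, 0]}, {"linear": [0, 0, 0], "angular": [0, 0, 0]}, {"linear": [0, 0, 0], "angular": [0, 0, 0]}, {"linear": [0, 0, 0], "angular": [0, 0, 0]}]'

```text
time: 8.13
position: [626.6, 98.3, 185.9]
tcp_rot: [3.141, 0.0, 3.096]
contact_force: [0.1, 0.1, -4.4]
opening: 23.6
grip_force: 29.9
```

```bash
python3 - <<'E'
from h import *
np.set_printoptions(precision=2,suppress=True)
s=r.read_state();print(s["time"],s["position"],s["tcp_rot"],s["contact_force"])
im=save("wrist","w4.png");np.save("w4T.npy",r.camera_info("wrist")["T"])
a=cv2.resize(im[90:210,260:380],(600,600),interpolation=2)[:,:,::-1];cv2.imwrite("pics/z4.png",a)
E
```

```text
8.1333 [626.65  98.26 185.88] [3.14 0.   3.1 ] [ 0.09  0.08 -4.37]
```

View pics/z4.png

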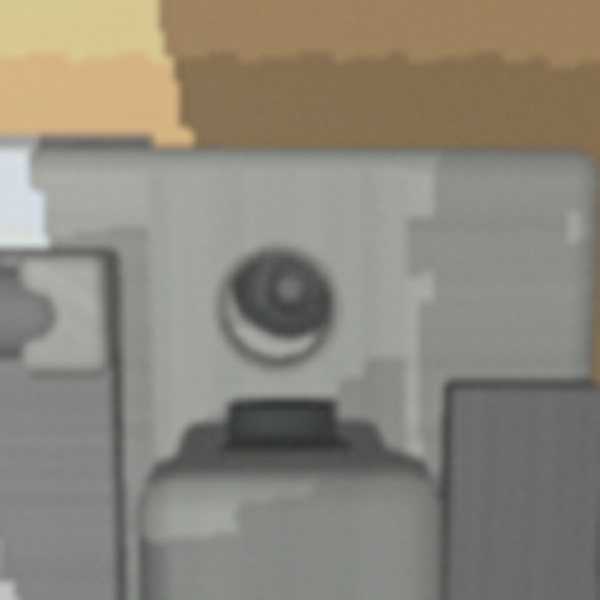

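```bash
python3 - <<'E'
from h import *
np.set_printoptions(precision=2,suppress=True)
h=at("wrist",(315.2,151),124); s=at("wrist",(318,147.6),104);c=at("wrist",(317,146.6),76)
print(h,s,s-h,c-h)
# slicer direction from top deck/rod edges
im=cv2.imread("pics/w3.png",0)
l=cv2.HoughLinesP(cv2.Canny(im,40,120),1,np.pi/720,60,minLineLength=150,maxLineGap=15)
T=np.load("w3T.npy");K=np.array(r.camera_info("wrist")["intrinsics"])
def att(p,z):
    d=T[:3,:3]@np.linalg.solve(K,[p[0],p[1],1.]);return T[:3,3]+d*(z-T[2,3])/d[2]
for x1,y1,x2,y2 in l[:,0]:
    if abs(y1-y2)<15:
        a,b=att((x1,y1),90),att((x2,y2),90);print((x1,y1,x2,y2),round(np.degrees(np.arctan((b-a)[0]/(b-a)[1])),2))
E
```

```text
[565.17  98.33 124.  ] [564.3   99.97 104.  ] [ -0.88   1.64 -20.  ] [ -0.19   0.83 -48.  ]
(np.int32(244), np.int32(419), np.int32(395), np.int32(419)) 3.54
(np.int32(4), np.int32(160), np.int32(199), np.int32(157)) 2.69
(np.int32(39), np.int32(145), np.int32(323), np.int32(142)) 2.97
(np.int32(129), np.int32(124), np.int32(286), np.int32(122)) 2.86
(np.int32(80), np.int32(470), np.int32(381), np.int32(470)) 3.54
(np.int32(47), np.int32(283), np.int32(212), np.int32(281)) 2.81
(np.int32(9), np.int32(296), np.int32(262), np.int32(293)) 2.82
(np.int32(10), np.int32(301), np.int32(196), np.int32(300)) 3.21
(np.int32(13), np.int32(166), np.int32(290), np.int32(161)) 2.54
```

Request:
apply_moves --motion '[{"linear": [-0.012, 0.03, 0], "angular": [0, 0, -0.03]}, {"linear": [0, 0, -0.15], "angular": [0, 0, 0]}, {"linear": [0, 0, -0.15], "angular": [0, 0, 0]}, {"linear": [0, 0, -0.15], "angular": [0, 0, 0]}, {"linear": [0, 0, 0], "angular": [0, 0, 0]}, {"linear": [0, 0, 0], "angular": [0, 0, 0]}]'

```text
time: 8.68
position: [625.6, 99.2, 166.8]
tcp_rot: [-3.141, -0.001, 3.093]
contact_force: [-0.7, 0.2, -3.9]
opening: 23.9
grip_force: 29.9
```

Request:
apply_moves --motion '[{"linear": [0, 0, -0.12], "angular": [0, 0, 0]}, {"linear": [0, 0, -0.12], "angular": [0, 0, 0]}, {"linear": [0, 0, -0.1], "angular": [0, 0, 0]}, {"linear": [0, 0, -0.1], "angular": [0, 0, 0]}, {"linear": [0, 0, -0.06], "angular": [0, 0, 0]}, {"linear": [0, 0, 0], "angular": [0, 0, 0]}, {"linear": [0, 0, 0], "angular": [0, 0, 0]}]'

```text
time: 9.27
position: [625.9, 99.3, 147.4]
tcp_rot: [-3.142, 0.0, 3.093]
contact_force: [0.3, -0.0, -4.1]
opening: 23.5
grip_force: 29.9
```

Request:
apply_moves --motion '[{"linear": [0, 0, -0.04], "angular": [0, 0, 0]}, {"linear": [0, 0, -0.02], "angular": [0, 0, 0]}, {"linear": [0, 0, 0], "angular": [0, 0, 0]}, {"linear": [0, 0, 0], "angular": [0, 0, 0]}]'

```text
time: 9.6
position: [626.0, 99.3, 147.1]
tcp_rot: [-3.141, 0.001, 3.093]
contact_force: [-11.9, -4.0, 27.0]
opening: 23.9
grip_force: 29.9
```

Request:
apply_moves --motion '[{"linear": [0, 0, 0.02], "angular": [0, 0, 0]}, {"linear": [0, 0, 0], "angular": [0, 0, 0]}, {"linear": [0, 0, 0], "angular": [0, 0, 0]}, {"linear": [0, 0, 0], "angular": [0, 0, 0]}, {"linear": [0, 0, 0], "angular": [0, 0, 0]}, {"linear": [0, 0, 0], "angular": [0, 0, 0]}, {"linear": [0, 0, 0], "angular": [0, 0, 0]}]' --claw 0.2

```text
time: 10.18
position: [625.9, 99.3, 145.7]
tcp_rot: [3.142, -0.0, 3.093]
contact_force: [0.6, 0.9, -0.0]
opening: 56.1
grip_force: 0.0
```

Request:
apply_moves --motion '[{"linear": [0, 0, 0.4], "angular": [0, 0, 0]}, {"linear": [0, 0, 0.7], "angular": [0, 0, 0]}, {"linear": [0, 0, 0.9], "angular": [0, 0, 0]}, {"linear": [-0.3, 0.3, 0.9], "angular": [0, 0, -1]}, {"linear": [-0.3, 0.35, 0.8], "angular": [0, 0, -1]}, {"linear": [-0.3, 0.35, 0], "angular": [0, 0, -1]}, {"linear": [-0.3, 0.35, 0], "angular": [0, 0, -1]}, {"linear": [-0.3, 0.35, 0], "angular": [0, 0, -1]}]'

```text
time: 10.85
position: [565.4, 167.9, 294.5]
tcp_rot: [3.141, 0.001, 2.564]
contact_force: [-0.1, -0.3, -0.8]
opening: 56.7
grip_force: 0.0
```

Request:
apply_moves --motion '[{"linear": [-0.3, 0.35, 0], "angular": [0, 0, -1]}, {"linear": [-0.3, 0.35, 0], "angular": [0, 0, -1]}, {"linear": [-0.3, 0.35, 0], "angular": [0, 0, -1]}, {"linear": [-0.3, 0.35, 0], "angular": [0, 0, -1]}, {"linear": [-0.3, 0.35, 0], "angular": [0, 0, -1]}, {"linear": [-0.3, 0.35, 0], "angular": [0, 0, -1]}, {"linear": [-0.3, 0.35, 0], "angular": [0, 0, -1]}, {"linear": [-0.3, 0.35, 0], "angular": [0, 0, -1]}]' --claw 1

```text
time: 11.52
position: [469.2, 279.9, 293.9]
tcp_rot: [3.142, 0.0, 1.727]
contact_force: [-0.1, 0.2, 0.8]
opening: 93.8
grip_force: 0.0
```

Request:
apply_moves --motion '[{"linear": [-0.3, 0.2, 0], "angular": [0, 0, -1]}, {"linear": [-0.3, 0, 0], "angular": [0, 0, -1]}, {"linear": [-0.3, 0, 0], "angular": [0, 0, -1]}, {"linear": [-0.1, 0, 0], "angular": [0, 0, -1]}, {"linear": [0, 0, 0], "angular": [0, 0, -0.8]}, {"linear": [0, 0, 0], "angular": [0, 0, 0]}, {"linear": [0, 0, 0], "angular": [0, 0, 0]}, {"linear": [0, 0, 0], "angular": [0, 0, 0]}]'

```text
time: 12.18
position: [430.0, 287.3, 293.8]
tcp_rot: [-3.142, -0.0, 1.232]
contact_force: [0.5, -0.5, -0.2]
opening: 94.1
grip_force: 0.0
```

```bash
python3 - <<'E'
from h import *
np.set_printoptions(precision=2,suppress=True)
s=r.read_state();print(s["time"],s["position"],s["tcp_rot"],s["qpos"])
save("wrist","w5.png")
for q in r.place_of("wrist","pusher")[:3]: print(round(q["p"],2),q["location"],at("wrist",q["location"],0))
E
```

```text
12.1833 [430.02 287.28 293.84] [-3.14 -0.    1.23] [-0.09  0.15 -0.69  1.81  0.1   1.22 -1.14]
0.68 [296.9, 142.3] [425.7  350.36   0.  ]
0.66 [181.2, 207.3] [268.65 325.28   0.  ]
```

View pics/w5.png

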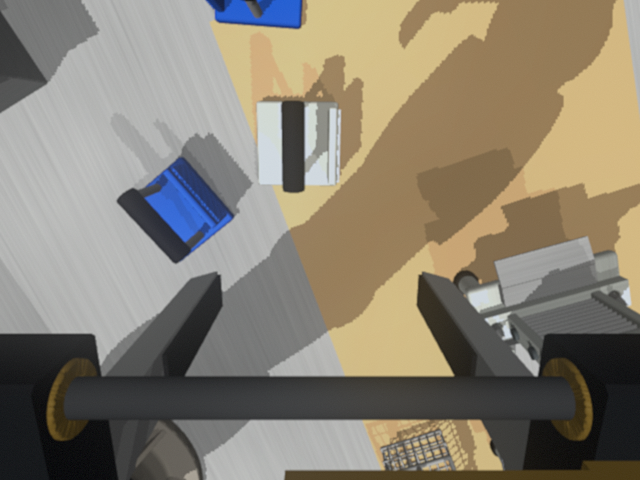

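The white pusher's black bar runs from (293,101) to (293,192), with its face plate on the right at about (335,140). The blue look-alikes are clear of it on the left.

```bash
python3 - <<'E'
from h import *
np.set_printoptions(precision=2,suppress=True)
im=cv2.imread("pics/w5.png")
m=((im.max(2)<75)).astype(np.uint8)[90:205,270:318]
n,l,st,c=cv2.connectedComponentsWithStats(m);k=1+np.argmax(st[1:,4]);print(st[k],c[k]+[270,90])
pts=cv2.findNonZero((l==k).astype(np.uint8)).reshape(-1,2)+[270,90]
top=pts[pts[:,1]<pts[:,1].min()+25].mean(0);bot=pts[pts[:,1]>pts[:,1].max()-25].mean(0)
a,b=at("wrist",top,84),at("wrist",bot,84);d=a-b;print(np.degrees(np.arctan2(d[1],d[0])))
A=at("wrist",(292.7,pts[:,1].min()),90);B=at("wrist",(292.7,pts[:,1].max()+1),88);print(A,B,np.linalg.norm(A-B),(A+B)/2)
E
```

```text
[  12   11   22   91 1889] [292.98 145.49]
69.94947092987779
[440.44 387.37  90.  ] [411.22 309.29  88.  ] 83.39752642212551 [425.83 348.33  89.  ]
```

Request:
apply_moves --motion '[{"linear": [-0.1, 0.5, -0.5], "angular": [0, 0, -0.1]}, {"linear": [0, 0.5, -0.7], "angular": [0, 0, 0]}, {"linear": [0, 0.5, -0.8], "angular": [0, 0, 0]}, {"linear": [0, 0.03, -0.9], "angular": [0, 0, 0]}, {"linear": [0, 0, -0.9], "angular": [0, 0, 0]}, {"linear": [0, 0, -0.9], "angular": [0, 0, 0]}, {"linear": [0, 0, -0.6], "angular": [0, 0, 0]}, {"linear": [0, 0, -0.4], "angular": [0, 0, 0]}]' --claw 0.1

```text
time: 12.95
position: [424.8, 347.6, 62.8]
tcp_rot: [-3.139, 0.003, 1.22]
contact_force: [-0.4, 0.1, -0.5]
opening: 52.2
grip_force: 0.0
```

Request:
apply_moves --motion '[{"linear": [0, 0, 0], "angular": [0, 0, 0]}, {"linear": [0, 0, 0], "angular": [0, 0, 0]}]'

```text
time: 13.12
position: [425.6, 348.4, 65.6]
tcp_rot: [-3.14, 0.001, 1.22]
contact_force: [-0.1, 0.8, -0.1]
opening: 51.6
grip_force: 0.0
```

Request:
apply_moves --motion '[{"linear": [0, 0, 0], "angular": [0, 0, 0]}, {"linear": [0, 0, 0], "angular": [0, 0, 0]}, {"linear": [0, 0, 0], "angular": [0, 0, 0]}, {"linear": [0, 0, 0], "angular": [0, 0, 0]}, {"linear": [0, 0, 0], "angular": [0, 0, 0]}, {"linear": [0, 0, 0], "angular": [0, 0, 0]}, {"linear": [0, 0, 0], "angular": [0, 0, 0]}]' --claw -1

```text
time: 13.7
position: [425.8, 348.8, 66.3]
tcp_rot: [3.142, -0.0, 1.219]
contact_force: [-2.3, -0.1, 6.9]
opening: 21.2
grip_force: 30.0
```

Request:
apply_moves --motion '[{"linear": [0, 0, 0.4], "angular": [0, 0, 0]}, {"linear": [0, 0, 0.8], "angular": [0, 0, 0]}, {"linear": [0, 0, 0.9], "angular": [0, 0, 0]}, {"linear": [0, 0, 0.9], "angular": [0, 0, 0]}, {"linear": [0, 0, 0.9], "angular": [0, 0, 0]}, {"linear": [0, 0, 0.9], "angular": [0, 0, 0.4]}, {"linear": [0.2, -0.5, 0.7], "angular": [0, 0, 1]}, {"linear": [0.3, -0.6, 0], "angular": [0, 0, 1]}]'

```text
time: 14.37
position: [446.2, 307.2, 291.4]
tcp_rot: [3.136, -0.005, 1.479]
contact_force: [1.5, -0.4, -3.6]
opening: 21.1
grip_force: 30.0
```

Request:
apply_moves --motion '[{"linear": [0.3, -0.65, 0], "angular": [0, 0, 1]}, {"linear": [0.3, -0.65, 0], "angular": [0, 0, 1]}, {"linear": [0.3, -0.65, 0], "angular": [0, 0, 1]}, {"linear": [0.3, -0.65, 0], "angular": [0, 0, 1]}, {"linear": [0.3, -0.65, 0], "angular": [0, 0, 1]}, {"linear": [0.3, -0.65, 0], "angular": [0, 0, 1]}, {"linear": [0.3, -0.65, 0], "angular": [0, 0, 1]}, {"linear": [0.3, -0.65, 0], "angular": [0, 0, 1]}]'

```text
time: 15.03
position: [542.0, 94.8, 285.6]
tcp_rot: [-3.141, -0.0, 2.313]
contact_force: [0.4, -0.2, -3.8]
opening: 20.9
grip_force: 30.0
```

Request:
apply_moves --motion '[{"linear": [0.3, -0.65, 0], "angular": [0, 0, 1]}, {"linear": [0.3, -0.65, 0], "angular": [0, 0, 1]}, {"linear": [0.3, -0.65, 0], "angular": [0, 0, 1]}, {"linear": [0.3, -0.65, 0], "angular": [0, 0, 1]}, {"linear": [0.3, -0.65, 0], "angular": [0, 0, 1]}, {"linear": [0.25, -0.65, 0], "angular": [0, 0, 1]}, {"linear": [0, -0.65, 0], "angular": [0, 0, 1]}, {"linear": [0, -0.45, 0], "angular": [0, 0, 0.5]}]'

```text
time: 15.7
position: [611.7, -106.5, 284.9]
tcp_rot: [-3.141, -0.002, 3.097]
contact_force: [-0.2, -0.8, -3.5]
opening: 21.4
grip_force: 30.0
```

Request:
apply_moves --motion '[{"linear": [0, 0, 0], "angular": [0, 0, 0]}, {"linear": [0, 0, -0.5], "angular": [0, 0, 0]}, {"linear": [0, 0, -0.5], "angular": [0, 0, 0]}, {"linear": [0, 0, 0], "angular": [0, 0, 0]}, {"linear": [0, 0, 0], "angular": [0, 0, 0]}]'

```text
time: 16.12
position: [611.2, -103.3, 245.3]
tcp_rot: [3.141, -0.002, 3.093]
contact_force: [0.8, 0.5, -3.5]
opening: 21.2
grip_force: 30.0
```

```bash
python3 - <<'E'
from h import *
np.set_printoptions(precision=2,suppress=True)
s=r.read_state();print(s["time"],s["position"],s["tcp_rot"],s["qpos"])
save("wrist","w6.png")
E
```

```text
16.1167 [ 611.21 -103.3   245.26] [ 3.14 -0.    3.09] [ 0.61  0.39 -0.72  1.65  0.27  1.2   1.36]
```

View pics/w6.png

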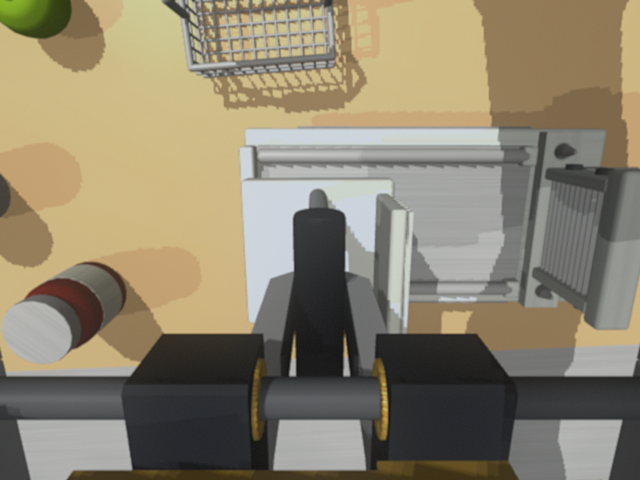

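```bash
python3 - <<'E'
from h import *
np.set_printoptions(precision=1,suppress=True)
print(at("wrist",(320,157.5),93), at("wrist",(480,157),93), "pred rod near x at those y: ")
for px in((320,157.5),(480,157)):
    p=at("wrist",px,93); print(626.2-57.9+ (p[1]+2.7-99.5)*np.tan(np.radians(2.8)))
print("rear stop",at("wrist",(243,160),100), 99.5-253-3)
# pusher shoe near-edge (slicer y +46) row 180, z=tcp-66+14
z=r.read_state()["position"][2]-66.3+14
print("shoe",at("wrist",(245,180),z),at("wrist",(392,180),z))
E
```

```text
[ 560.9 -100.4   93. ] [566.7  29.9  93. ] pred rod near x at those y: 
558.6552129374797
565.0288150229172
rear stop [ 559.4 -162.   100. ] -156.5
shoe [ 564.2 -144.   194. ] [568.2 -59.5 194. ]
```

Request:
apply_moves --motion '[{"linear": [0.15, 0.2, -0.3], "angular": [0, 0, 0]}, {"linear": [0, 0, -0.5], "angular": [0, 0, 0]}, {"linear": [0, 0, -0.5], "angular": [0, 0, 0]}, {"linear": [0, 0, -0.5], "angular": [0, 0, 0]}, {"linear": [0, 0, -0.3], "angular": [0, 0, 0]}, {"linear": [0, 0, -0.1], "angular": [0, 0, 0]}, {"linear": [0, 0, 0], "angular": [0, 0, 0]}, {"linear": [0, 0, 0], "angular": [0, 0, 0]}]'

```text
time: 16.83
position: [618.6, -95.2, 158.8]
tcp_rot: [3.142, 0.001, 3.093]
contact_force: [-0.7, -0.3, -3.3]
opening: 20.8
grip_force: 30.0
```

Request:
apply_moves --motion '[{"linear": [0, 0, -0.06], "angular": [0, 0, 0]}, {"linear": [0, 0, -0.05], "angular": [0, 0, 0]}, {"linear": [0, 0, 0], "angular": [0, 0, 0]}, {"linear": [0, 0, 0], "angular": [0, 0, 0]}]'

```text
time: 17.17
position: [618.0, -95.6, 153.8]
tcp_rot: [-3.141, 0.0, 3.093]
contact_force: [-0.2, 0.0, -4.1]
opening: 21.3
grip_force: 30.0
```

Request:
apply_moves --motion '[{"linear": [0, 0, -0.03], "angular": [0, 0, 0]}, {"linear": [0, 0, -0.02], "angular": [0, 0, 0]}, {"linear": [0, 0, 0], "angular": [0, 0, 0]}, {"linear": [0, 0, 0], "angular": [0, 0, 0]}]'

```text
time: 17.5
position: [618.3, -96.1, 152.3]
tcp_rot: [-3.141, 0.001, 3.092]
contact_force: [-2.5, -2.6, 5.7]
opening: 21.2
grip_force: 30.0
```

Request:
apply_moves --motion '[{"linear": [0, 0, 0.02], "angular": [0, 0, 0]}, {"linear": [0, 0, 0], "angular": [0, 0, 0]}, {"linear": [0, 0, 0], "angular": [0, 0, 0]}, {"linear": [0, 0, 0], "angular": [0, 0, 0]}, {"linear": [0, 0, 0], "angular": [0, 0, 0]}, {"linear": [0, 0, 0], "angular": [0, 0, 0]}, {"linear": [0, 0, 0], "angular": [0, 0, 0]}]' --claw 0.1

```text
time: 18.08
position: [617.9, -95.5, 152.2]
tcp_rot: [3.142, -0.0, 3.093]
contact_force: [0.8, -0.2, 0.7]
opening: 51.6
grip_force: 0.0
```

Request:
apply_moves --motion '[{"linear": [0, 0, 0.4], "angular": [0, 0, 0]}, {"linear": [0, 0, 0.8], "angular": [0, 0, 0]}, {"linear": [0, 0, 0.9], "angular": [0, 0, 0]}, {"linear": [-0.3, -0.4, 0.8], "angular": [0, 0, -1]}, {"linear": [-0.3, -0.45, 0.7], "angular": [0, 0, -1]}, {"linear": [-0.35, -0.45, 0], "angular": [0, 0, -1]}, {"linear": [-0.35, -0.45, 0], "angular": [0, 0, -1]}, {"linear": [-0.35, -0.45, 0], "angular": [0, 0, -1]}]'

```text
time: 18.75
position: [551.3, -184.3, 296.9]
tcp_rot: [3.141, 0.001, 2.564]
contact_force: [1.3, -0.4, 0.1]
opening: 51.7
grip_force: 0.0
```

Request:
apply_moves --motion '[{"linear": [-0.35, -0.45, 0], "angular": [0, 0, -1]}, {"linear": [-0.35, -0.45, 0], "angular": [0, 0, -1]}, {"linear": [-0.35, -0.45, 0], "angular": [0, 0, -1]}, {"linear": [-0.35, -0.45, 0], "angular": [0, 0, -1]}, {"linear": [-0.35, -0.45, 0], "angular": [0, 0, -1]}, {"linear": [-0.35, -0.45, 0], "angular": [0, 0, -1]}, {"linear": [-0.35, -0.45, 0], "angular": [0, 0, -1]}, {"linear": [-0.35, -0.45, 0], "angular": [0, 0, -1]}]' --claw 1

```text
time: 19.42
position: [439.1, -328.2, 296.4]
tcp_rot: [3.142, 0.0, 1.727]
contact_force: [0.8, -0.5, -1.1]
opening: 93.8
grip_force: 0.0
```

Request:
apply_moves --motion '[{"linear": [-0.1, -0.25, 0], "angular": [0, 0, -1]}, {"linear": [0, 0, 0], "angular": [0, 0, -1]}, {"linear": [0, 0, 0], "angular": [0, 0, 0]}, {"linear": [0, 0, 0], "angular": [0, 0, 0]}, {"linear": [0, 0, 0], "angular": [0, 0, 0]}]'

```text
time: 19.83
position: [436.2, -337.0, 296.3]
tcp_rot: [-3.142, -0.0, 1.527]
contact_force: [-0.3, -0.6, -0.2]
opening: 93.9
grip_force: 0.0
```

```bash
python3 - <<'E'
from h import *
np.set_printoptions(precision=2,suppress=True)
s=r.read_state();print(s["time"],s["position"],s["tcp_rot"],s["qpos"])
im=save("wrist","w7.png")
for q in r.place_of("wrist","apple")[:3]: print(round(q["p"],2),q["location"],at("wrist",q["location"],0))
hsv=cv2.cvtColor(im,cv2.COLOR_RGB2HSV);m=cv2.inRange(hsv,(30,110,50),(60,255,255))
n,l,st,c=cv2.connectedComponentsWithStats(m)
for k in range(1,n):
    if st[k,4]>300:
        x,y,w,h,_=st[k];f=lambda u,v:at("wrist",(u,v),34)
        a,b=f(x,y+h/2),f(x+w,y+h/2);print(st[k],(a+b)/2,np.linalg.norm(a-b),f(x+w/2,y+h/2),np.linalg.norm(f(x+w/2,y)-f(x+w/2,y+h)))
print(np.array(r.camera_info("wrist")["T"])[:3,3])
save("top","t7.png")
E
```

```text
19.8333 [ 436.22 -337.01  296.27] [-3.14 -0.    1.53] [ 0.88  0.18 -0.38  1.75  0.07  1.23  0.43]
0.98 [288.4, 298.6] [ 391.12 -472.67    0.  ]
0.95 [302.6, 203.3] [ 416.17 -349.76    0.  ]
[ 273  181   55   56 2383] [ 415.16 -349.82   34.  ] 61.58415554622035 [ 415.16 -349.82   34.  ] 63.86210283422197
[ 251  277   71   73 3982] [ 391.07 -476.84   34.  ] 85.40172179247217 [ 391.07 -476.84   34.  ] 96.11865342637003
[ 439.86 -261.81  475.18]
```

View pics/w7.png

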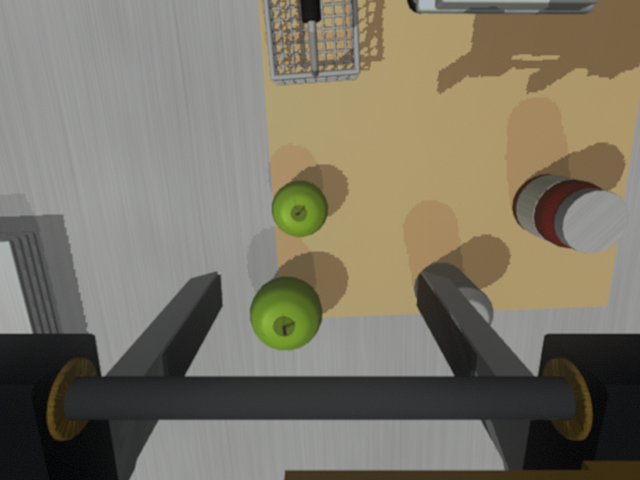

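Request:
apply_moves --motion '[{"linear": [-0.3, -0.2, -0.5], "angular": [0, 0, 0]}, {"linear": [-0.22, -0.12, -0.9], "angular": [0, 0, 0]}, {"linear": [0, 0, -0.9], "angular": [0, 0, 0]}, {"linear": [0, 0, -1], "angular": [0, 0, 0]}, {"linear": [0, 0, -1], "angular": [0, 0, 0]}, {"linear": [0, 0, -1], "angular": [0, 0, 0]}, {"linear": [0, 0, -0.8], "angular": [0, 0, 0]}, {"linear": [0, 0, -0.5], "angular": [0, 0, 0]}]'

```text
time: 20.65
position: [413.9, -349.1, 29.0]
tcp_rot: [-3.139, -0.002, 1.524]
contact_force: [0.5, -0.9, 0.6]
opening: 94.1
grip_force: 0.0
```

Request:
apply_moves --motion '[{"linear": [0, 0, -0.25], "angular": [0, 0, 0]}, {"linear": [0, 0, -0.15], "angular": [0, 0, 0]}, {"linear": [0, 0, 0], "angular": [0, 0, 0]}, {"linear": [0, 0, 0], "angular": [0, 0, 0]}]'

```text
time: 20.98
position: [415.8, -350.7, 17.3]
tcp_rot: [3.141, 0.001, 1.523]
contact_force: [0.4, -0.1, 0.4]
opening: 94.0
grip_force: 0.0
```

Request:
apply_moves --motion '[{"linear": [0, 0, 0], "angular": [0, 0, 0]}, {"linear": [0, 0, 0], "angular": [0, 0, 0]}, {"linear": [0, 0, 0], "angular": [0, 0, 0]}, {"linear": [0, 0, 0], "angular": [0, 0, 0]}, {"linear": [0, 0, 0], "angular": [0, 0, 0]}, {"linear": [0, 0, 0], "angular": [0, 0, 0]}, {"linear": [0, 0, 0], "angular": [0, 0, 0]}, {"linear": [0, 0, 0], "angular": [0, 0, 0]}]' --claw -1

```text
time: 21.65
position: [415.1, -350.5, 16.6]
tcp_rot: [-3.142, 0.0, 1.522]
contact_force: [-2.4, 0.2, 7.4]
opening: 62.5
grip_force: 30.0
```

Request:
apply_moves --motion '[{"linear": [0, 0, 0.4], "angular": [0, 0, 0]}, {"linear": [0, 0, 0.8], "angular": [0, 0, 0]}, {"linear": [0, 0, 0.9], "angular": [0, 0, 0]}, {"linear": [0, 0, 0.9], "angular": [0, 0, 0]}, {"linear": [0, 0.1, 0.9], "angular": [0, 0, 0]}, {"linear": [0.2, 0.4, 0.8], "angular": [0, 0, 0]}, {"linear": [0.4, 0.7, 0.6], "angular": [0, 0, 0]}, {"linear": [0.4, 0.75, 0.2], "angular": [0, 0, 0]}]'

```text
time: 22.32
position: [456.3, -272.9, 240.3]
tcp_rot: [3.137, 0.003, 1.519]
contact_force: [1.8, 0.1, -1.7]
opening: 62.7
grip_force: 30.0
```

Request:
apply_moves --motion '[{"linear": [0.45, 0.8, 0], "angular": [0, 0, 0]}, {"linear": [0.45, 0.8, 0], "angular": [0, 0, 0]}, {"linear": [0.45, 0.8, 0], "angular": [0, 0, 0]}, {"linear": [0.45, 0.8, 0], "angular": [0, 0, 0]}, {"linear": [0.45, 0.8, 0], "angular": [0, 0, 0]}, {"linear": [0.45, 0.8, 0], "angular": [0, 0, 0]}, {"linear": [0.45, 0.8, 0], "angular": [0, 0, 0]}, {"linear": [0.45, 0.8, 0], "angular": [0, 0, 0]}]'

```text
time: 22.98
position: [599.6, -14.7, 236.3]
tcp_rot: [-3.142, 0.0, 1.522]
contact_force: [0.9, -1.5, -0.9]
opening: 62.2
grip_force: 30.0
```

Request:
apply_moves --motion '[{"linear": [0.4, 0.6, 0], "angular": [0, 0, 0]}, {"linear": [0.2, 0.3, 0], "angular": [0, 0, 0]}, {"linear": [0, 0, 0], "angular": [0, 0, 0]}, {"linear": [0, 0, 0], "angular": [0, 0, 0]}, {"linear": [0, 0, 0], "angular": [0, 0, 0]}]'

```text
time: 23.4
position: [622.6, 18.3, 236.0]
tcp_rot: [-3.141, 0.001, 1.521]
contact_force: [-0.5, -0.8, -1.1]
opening: 62.1
grip_force: 30.0
```

Request:
apply_moves --motion '[{"linear": [0, 0.03, -0.4], "angular": [0, 0, 0]}, {"linear": [0, 0, -0.7], "angular": [0, 0, 0]}, {"linear": [0, 0, -0.7], "angular": [0, 0, 0]}, {"linear": [0, 0, -0.6], "angular": [0, 0, 0]}, {"linear": [0, 0, -0.4], "angular": [0, 0, 0]}, {"linear": [0, 0, -0.3], "angular": [0, 0, 0]}, {"linear": [0, 0, -0.1], "angular": [0, 0, 0]}, {"linear": [0, 0, 0], "angular": [0, 0, 0]}]'

```text
time: 24.07
position: [622.7, 19.9, 107.8]
tcp_rot: [-3.141, 0.0, 1.521]
contact_force: [1.3, -0.9, -0.9]
opening: 62.2
grip_force: 30.0
```

Request:
apply_moves --motion '[{"linear": [0, 0, -0.05], "angular": [0, 0, 0]}, {"linear": [0, 0, 0], "angular": [0, 0, 0]}, {"linear": [0, 0, 0], "angular": [0, 0, 0]}]'

```text
time: 24.32
position: [623.6, 20.8, 107.2]
tcp_rot: [3.14, -0.0, 1.522]
contact_force: [0.4, -0.3, -1.6]
opening: 62.6
grip_force: 30.0
```

Request:
apply_moves --motion '[{"linear": [0, 0, -0.05], "angular": [0, 0, 0]}, {"linear": [0, 0, -0.04], "angular": [0, 0, 0]}, {"linear": [0, 0, 0], "angular": [0, 0, 0]}, {"linear": [0, 0, 0], "angular": [0, 0, 0]}, {"linear": [0, 0, 0], "angular": [0, 0, 0]}]'

```text
time: 24.73
position: [623.2, 20.9, 102.7]
tcp_rot: [3.142, -0.0, 1.522]
contact_force: [0.2, 0.2, -0.5]
opening: 62.3
grip_force: 30.0
```

Request:
apply_moves --motion '[{"linear": [0, 0, -0.02], "angular": [0, 0, 0]}, {"linear": [0, 0, -0.02], "angular": [0, 0, 0]}, {"linear": [0, 0, 0], "angular": [0, 0, 0]}, {"linear": [0, 0, 0], "angular": [0, 0, 0]}]'

```text
time: 25.07
position: [623.3, 21.0, 102.5]
tcp_rot: [3.141, 0.0, 1.522]
contact_force: [-7.7, -1.0, 20.7]
opening: 62.3
grip_force: 30.0
```

Request:
apply_moves --motion '[{"linear": [0, 0, 0.04], "angular": [0, 0, 0]}, {"linear": [0, 0, 0], "angular": [0, 0, 0]}, {"linear": [0, 0, 0], "angular": [0, 0, 0]}, {"linear": [0, 0, 0], "angular": [0, 0, 0]}]' --claw 0.55

```text
time: 25.4
position: [623.1, 20.9, 102.5]
tcp_rot: [-3.141, -0.0, 1.522]
contact_force: [-0.1, -0.2, 0.1]
opening: 72.9
grip_force: 0.0
```

Request:
apply_moves --motion '[{"linear": [0, 0, 0.3], "angular": [0, 0, 0]}, {"linear": [0, 0, 0.5], "angular": [0, 0, 0]}, {"linear": [0, 0, 0.9], "angular": [0, 0, 0]}, {"linear": [0, 0, 1], "angular": [0, 0, 0]}, {"linear": [0, 0, 1], "angular": [0, 0, 0]}, {"linear": [-0.3, -0.3, 0.7], "angular": [0, 0, 0]}, {"linear": [-0.5, -0.6, 0.5], "angular": [0, 0, 0]}, {"linear": [-0.6, -0.75, 0], "angular": [0, 0, 0]}]'

```text
time: 26.07
position: [568.5, -43.3, 303.7]
tcp_rot: [3.135, -0.001, 1.526]
contact_force: [0.9, -1.1, -0.8]
opening: 73.2
grip_force: 0.0
```

Request:
apply_moves --motion '[{"linear": [-0.6, -0.75, 0], "angular": [0, 0, 0]}, {"linear": [-0.6, -0.75, 0], "angular": [0, 0, 0]}, {"linear": [-0.6, -0.75, 0], "angular": [0, 0, 0]}, {"linear": [-0.6, -0.75, 0], "angular": [0, 0, 0]}, {"linear": [-0.5, -0.75, 0], "angular": [0, 0, 0]}, {"linear": [-0.3, -0.4, 0], "angular": [0, 0, 0]}, {"linear": [0, 0, 0], "angular": [0, 0, 0]}, {"linear": [0, 0, 0], "angular": [0, 0, 0]}]'

```text
time: 26.73
position: [438.6, -211.8, 299.5]
tcp_rot: [3.141, 0.0, 1.52]
contact_force: [0.1, 0.4, 0.0]
opening: 73.0
grip_force: 0.0
```

```bash
python3 - <<'E'
from h import *
np.set_printoptions(precision=2,suppress=True)
s=r.read_state();print(s["time"],s["position"],s["tcp_rot"],s["qpos"])
save("wrist","w8.png");np.save("w8T.npy",r.camera_info("wrist")["T"])
for q in r.place_of("wrist","basket")[:3]: print(round(q["p"],2),q["location"],at("wrist",q["location"],0))
E
```

```text
26.7333 [ 438.61 -211.77  299.52] [3.14 0.   1.52] [ 0.74  0.06 -0.44  1.87  0.03  1.21  0.24]
0.85 [313.0, 137.9] [ 436.09 -147.31    0.  ]
```

View pics/w8.png

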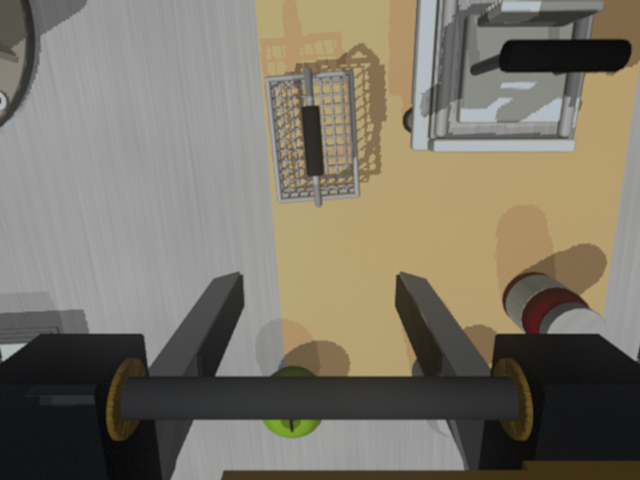

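The basket's handle sleeve runs from (310,106) to (315,176), and its rim spans (267–358, 70–203). The pusher sits between the rods.

```bash
python3 - <<'E'
from h import *
np.set_printoptions(precision=2,suppress=True)
im=cv2.imread("pics/w8.png")
m=((im.max(2)<60)).astype(np.uint8)[95:185,295:330]
n,l,st,c=cv2.connectedComponentsWithStats(m);k=1+np.argmax(st[1:,4]);print(st[k],c[k]+[295,95])
pts=cv2.findNonZero((l==k).astype(np.uint8)).reshape(-1,2)+[295,95]
y0,y1=pts[:,1].min(),pts[:,1].max()
t=pts[pts[:,1]<y0+15].mean(0);b=pts[pts[:,1]>y1-15].mean(0)
A,B=at("wrist",t,107),at("wrist",b,107);d=A-B;print("ang",np.degrees(np.arctan2(d[1],d[0])))
e0=t+(t-b)*((t[1]-y0)/(b[1]-t[1]));e1=b+(b-t)*((y1+1-b[1])/(b[1]-t[1]))
A,B=at("wrist",e0,109),at("wrist",e1,109);print(A,B,np.linalg.norm(A-B),(A+B)/2)
R=[at("wrist",p,50) for p in((267,76),(353,71),(358,195),(281,203))];print(np.array(R),np.mean(R,0))
E
```

```text
[   7   11   21   69 1113] [312.28 139.96]
ang 91.75055836568397
[ 436.15 -117.21  109.  ] [ 437.99 -177.61  109.  ] 60.43243983887621 [ 437.07 -147.41  109.  ]
[[ 394.03  -83.85   50.  ]
 [ 479.94  -83.22   50.  ]
 [ 482.2  -208.01   50.  ]
 [ 398.77 -212.81   50.  ]] [ 438.73 -146.97   50.  ]
```

Request:
apply_moves --motion '[{"linear": [-0.04, 0.4, -0.3], "angular": [0, 0, 0.4]}, {"linear": [0, 0.5, -0.5], "angular": [0, 0, 0.38]}, {"linear": [0, 0.5, -0.7], "angular": [0, 0, 0]}, {"linear": [0, 0.21, -0.9], "angular": [0, 0, 0]}, {"linear": [0, 0, -1], "angular": [0, 0, 0]}, {"linear": [0, 0, -0.9], "angular": [0, 0, 0]}, {"linear": [0, 0, -0.6], "angular": [0, 0, 0]}, {"linear": [0, 0, -0.38], "angular": [0, 0, 0]}]' --claw 0.1

```text
time: 27.5
position: [436.9, -144.8, 84.9]
tcp_rot: [-3.139, -0.002, 1.607]
contact_force: [-0.2, -0.4, 1.1]
opening: 52.0
grip_force: 0.0
```

Request:
apply_moves --motion '[{"linear": [0, 0, 0], "angular": [0, 0, 0]}, {"linear": [0, 0, 0], "angular": [0, 0, 0]}, {"linear": [0, 0, 0], "angular": [0, 0, 0]}]'

```text
time: 27.75
position: [438.5, -146.2, 88.6]
tcp_rot: [3.14, 0.0, 1.605]
contact_force: [-0.3, 0.1, -0.4]
opening: 51.8
grip_force: 0.0
```

Request:
apply_moves --motion '[{"linear": [0, 0, 0], "angular": [0, 0, 0]}, {"linear": [0, 0, 0], "angular": [0, 0, 0]}, {"linear": [0, 0, 0], "angular": [0, 0, 0]}, {"linear": [0, 0, 0], "angular": [0, 0, 0]}, {"linear": [0, 0, 0], "angular": [0, 0, 0]}, {"linear": [0, 0, 0], "angular": [0, 0, 0]}, {"linear": [0, 0, 0], "angular": [0, 0, 0]}, {"linear": [0, 0, 0], "angular": [0, 0, 0]}]' --claw -1

```text
time: 28.42
position: [437.4, -146.9, 87.6]
tcp_rot: [-3.141, 0.0, 1.604]
contact_force: [-2.1, -0.2, 5.2]
opening: 14.9
grip_force: 30.0
```

Request:
apply_moves --motion '[{"linear": [0, 0, 0.4], "angular": [0, 0, 0]}, {"linear": [0, 0, 0.8], "angular": [0, 0, 0]}, {"linear": [0, 0, 0.9], "angular": [0, 0, 0]}, {"linear": [0, 0, 0.9], "angular": [0, 0, 0]}, {"linear": [0, 0, 0.9], "angular": [0, 0, 0]}, {"linear": [0, 0.2, 0.8], "angular": [0, 0, 0.3]}, {"linear": [0.1, 0.5, 0.4], "angular": [0, 0, 0.9]}, {"linear": [0.3, 0.7, 0], "angular": [0, 0, 1]}]'

```text
time: 29.08
position: [454.1, -92.0, 295.0]
tcp_rot: [3.138, 0.004, 1.834]
contact_force: [2.2, -0.2, -1.9]
opening: 15.0
grip_force: 30.0
```

Request:
apply_moves --motion '[{"linear": [0.4, 0.7, 0], "angular": [0, 0, 1]}, {"linear": [0.4, 0.7, 0], "angular": [0, 0, 1]}, {"linear": [0.4, 0.7, 0], "angular": [0, 0, 1]}, {"linear": [0.4, 0.7, 0], "angular": [0, 0, 1]}, {"linear": [0.4, 0.7, 0], "angular": [0, 0, 1]}, {"linear": [0.4, 0.7, 0], "angular": [0, 0, 1]}, {"linear": [0.4, 0.7, 0], "angular": [0, 0, 1]}, {"linear": [0.4, 0.7, 0], "angular": [0, 0, 1]}]'

```text
time: 29.75
position: [581.9, 134.6, 291.0]
tcp_rot: [-3.141, -0.001, 2.677]
contact_force: [-0.1, -0.2, -2.2]
opening: 15.5
grip_force: 30.0
```

Request:
apply_moves --motion '[{"linear": [0.4, 0.7, 0], "angular": [0, 0, 1]}, {"linear": [0.4, 0.7, 0], "angular": [0, 0, 1]}, {"linear": [0.4, 0.7, 0], "angular": [0, 0, 1]}, {"linear": [0.28, 0.4, 0], "angular": [0, 0, 1]}, {"linear": [0, 0, 0], "angular": [0, 0, 0]}, {"linear": [0, 0, 0], "angular": [0, 0, 0]}, {"linear": [0, 0, 0], "angular": [0, 0, 0]}]'

```text
time: 30.33
position: [640.4, 232.8, 290.8]
tcp_rot: [-3.141, -0.001, 3.089]
contact_force: [-0.1, 0.0, -2.9]
opening: 15.1
grip_force: 30.0
```

Request:
apply_moves --motion '[{"linear": [-0.2, -0.1, -0.4], "angular": [0, 0, 0]}, {"linear": [0, 0, -0.8], "angular": [0, 0, 0]}, {"linear": [0, 0, -0.9], "angular": [0, 0, 0]}, {"linear": [0, 0, -0.8], "angular": [0, 0, 0]}, {"linear": [0, 0, -0.6], "angular": [0, 0, 0]}, {"linear": [0, 0, -0.5], "angular": [0, 0, 0]}, {"linear": [0, 0, 0], "angular": [0, 0, 0]}, {"linear": [0, 0, 0], "angular": [0, 0, 0]}]'

```text
time: 31.0
position: [632.4, 228.1, 131.5]
tcp_rot: [-3.141, -0.001, 3.089]
contact_force: [-0.6, -0.5, -1.8]
opening: 15.3
grip_force: 30.0
```

```bash
python3 - <<'E'
from h import *
np.set_printoptions(precision=2,suppress=True)
s=r.read_state();print(s["time"],s["position"],s["tcp_rot"])
save("wrist","w9.png");np.save("w9T.npy",r.camera_info("wrist")["T"])
E
```

```text
31.0 [632.39 228.1  131.48] [-3.14 -0.    3.09]
```

View pics/w9.png

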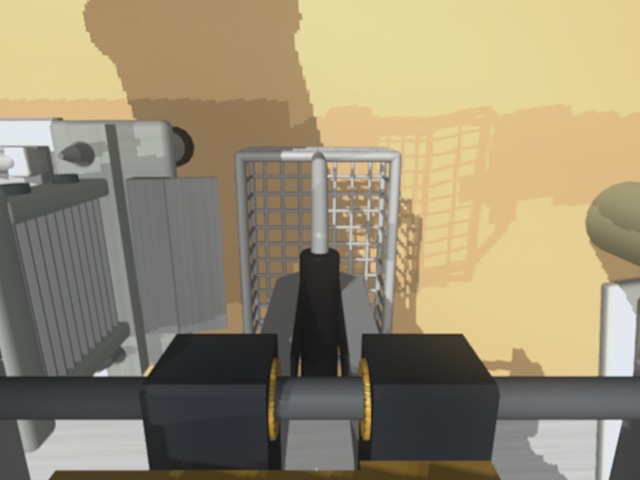

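Outlet lip edge runs from (217,178) to (226,326); the basket rim's near corner is at (236,155), with its left edge running to about (248,330).

```bash
python3 - <<'E'
from h import *
np.set_printoptions(precision=2,suppress=True)
z=r.read_state()["position"][2]-87.6+50
a,b=at("wrist",(217.5,178),77),at("wrist",(227,327),77)
print("lip",a,b,np.linalg.norm(a-b),(a+b)/2)
c,d,e=at("wrist",(236,153),z-3),at("wrist",(246,330),z-3),at("wrist",(401,153),z-3)
print("rim",c,d,e,np.linalg.norm(c-e))
for p in(a,b): print("gap along y at x",p[0], np.interp(p[0],[c[0],d[0]],[c[1],d[1]])-p[1])
E
```

```text
lip [583.67 171.58  77.  ] [679.6  166.39  77.  ] 96.06530167525813 [631.63 168.99  77.  ]
rim [569.16 187.01  92.15] [674.31 181.92  92.15] [573.73 275.5   92.15] 88.6131016386369
gap along y at x 583.6718831732366 14.72344544120125
gap along y at x 679.596914523658 15.529593117142184
```

Request:
apply_moves --motion '[{"linear": [0, -0.1, -0.2], "angular": [0, 0, 0]}, {"linear": [0, 0, -0.3], "angular": [0, 0, 0]}, {"linear": [0, 0, -0.3], "angular": [0, 0, 0]}, {"linear": [0, 0, -0.15], "angular": [0, 0, 0]}, {"linear": [0, 0, -0.08], "angular": [0, 0, 0]}, {"linear": [0, 0, 0], "angular": [0, 0, 0]}, {"linear": [0, 0, 0], "angular": [0, 0, 0]}, {"linear": [0, 0, 0], "angular": [0, 0, 0]}]'

```text
time: 31.72
position: [632.9, 225.6, 90.7]
tcp_rot: [3.141, 0.0, 3.091]
contact_force: [0.9, -0.7, -2.0]
opening: 15.5
grip_force: 30.0
```

Request:
apply_moves --motion '[{"linear": [0, 0, -0.04], "angular": [0, 0, 0]}, {"linear": [0, 0, -0.02], "angular": [0, 0, 0]}, {"linear": [0, 0, 0], "angular": [0, 0, 0]}, {"linear": [0, 0, 0], "angular": [0, 0, 0]}]'

```text
time: 32.05
position: [632.7, 225.3, 87.9]
tcp_rot: [-3.142, 0.0, 3.091]
contact_force: [-0.3, 0.1, -3.0]
opening: 15.0
grip_force: 30.0
```

Request:
apply_moves --motion '[{"linear": [0, -0.04, -0.02], "angular": [0, 0, 0]}, {"linear": [0, 0, -0.02], "angular": [0, 0, 0]}, {"linear": [0, 0, 0], "angular": [0, 0, 0]}, {"linear": [0, 0, 0], "angular": [0, 0, 0]}]'

```text
time: 32.38
position: [632.7, 223.7, 87.2]
tcp_rot: [-3.141, 0.0, 3.091]
contact_force: [-5.5, -3.5, 10.0]
opening: 15.0
grip_force: 30.0
```

Contact with the table. I'll release, rise, and step back for a final look.

Request:
apply_moves --motion '[{"linear": [0, 0, 0.02], "angular": [0, 0, 0]}, {"linear": [0, 0, 0], "angular": [0, 0, 0]}, {"linear": [0, 0, 0], "angular": [0, 0, 0]}, {"linear": [0, 0, 0], "angular": [0, 0, 0]}, {"linear": [0, 0, 0], "angular": [0, 0, 0]}, {"linear": [0, 0, 0], "angular": [0, 0, 0]}, {"linear": [0, 0, 0], "angular": [0, 0, 0]}]' --claw 0.1

```text
time: 32.97
position: [632.7, 223.6, 87.0]
tcp_rot: [-3.142, -0.0, 3.091]
contact_force: [0.2, -0.7, -0.3]
opening: 51.0
grip_force: 0.0
```

Request:
apply_moves --motion '[{"linear": [0, 0, 0.4], "angular": [0, 0, 0]}, {"linear": [0, 0, 0.8], "angular": [0, 0, 0]}, {"linear": [0, 0, 0.9], "angular": [0, 0, 0]}, {"linear": [0, 0, 0.9], "angular": [0, 0, 0]}, {"linear": [0, 0, 0.9], "angular": [0, 0, 0]}, {"linear": [-0.3, -0.5, 0.9], "angular": [0, 0, 0]}, {"linear": [-0.4, -0.8, 0.5], "angular": [0, 0, 0]}, {"linear": [-0.4, -0.8, 0], "angular": [0, 0, 0]}]'

```text
time: 33.63
position: [589.5, 141.9, 303.6]
tcp_rot: [3.139, 0.006, 3.094]
contact_force: [-0.3, -0.3, 0.5]
opening: 51.3
grip_force: 0.0
```

Request:
apply_moves --motion '[{"linear": [-0.2, -0.8, 0.3], "angular": [0, 0, 0]}, {"linear": [0, -0.8, 0.3], "angular": [0, 0, 0]}, {"linear": [0, -0.5, 0.3], "angular": [0, 0, 0]}, {"linear": [0, 0, 0.3], "angular": [0, 0, 0]}, {"linear": [0, 0, 0], "angular": [0, 0, 0]}, {"linear": [0, 0, 0], "angular": [0, 0, 0]}, {"linear": [0, 0, 0], "angular": [0, 0, 0]}]'

```text
time: 34.22
position: [580.7, 57.7, 345.9]
tcp_rot: [3.141, -0.0, 3.093]
contact_force: [-0.2, -0.1, 0.4]
opening: 51.8
grip_force: 0.0
```

```bash
python3 - <<'E'
from h import *
np.set_printoptions(precision=2,suppress=True)
s=r.read_state();print(s["time"],s["position"],s["tcp_rot"])
save("wrist","w10.png")
E
```

```text
34.2167 [580.68  57.66 345.88] [ 3.14 -0.    3.09]
```

View pics/w10.png

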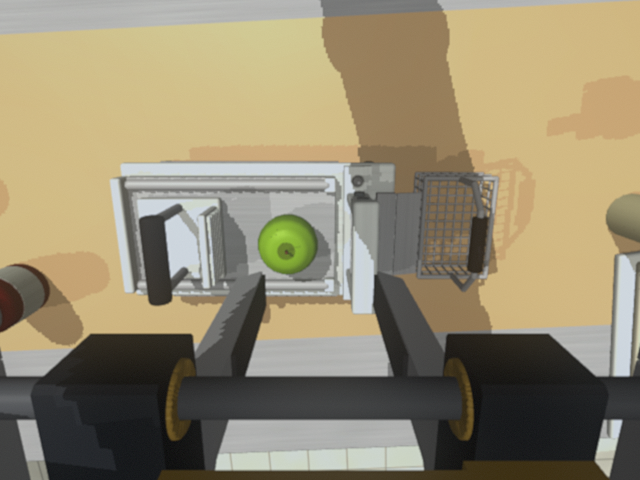

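The final view shows the cartridge on its studs (354,255), the pusher between the rods with its ribbed face towards the blades, the apple upright at (287,244), and the basket beside the lip at (455,225). I'll check the numbers quickly.

```bash
python3 - <<'E'
from h import *
np.set_printoptions(precision=1,suppress=True)
th=np.radians(87.2);R=np.array([[np.cos(th),np.sin(th)],[-np.sin(th),np.cos(th)]]);O=np.array([626.5,99.5])
S=lambda px,z:R@(at("wrist",px,z)[:2]-O)
for n,px,z in(("lip a",(416,193),77),("lip b",(420,272),77),("rim a",(416,173),50),("rim b",(420,278),50),("rim c",(497,176),50),("apple",(288,244),120),("stem",(287,250),140),("shoe corner",(139,199),100),("rod near",(250,186),95),("rod far",(250,287),95),("cart bar near",(364,200),174),("bar far",(364,312),174)): print(n,S(px,z))
E
```

```text
lip a [64.5 47.4]
lip b [ 75.2 -46.9]
rim a [69.5 66.8]
rim b [ 83. -65.]
rim c [165.2  63.3]
apple [-77.1   0.2]
stem [-76.6  -0.2]
shoe corner [-237.2   44.4]
rod near [-118.6   57.7]
rod far [-123.8  -58.7]
cart bar near [-4.8 56.7]
bar far [ -1.5 -51.5]
```

```bash
python3 -c "
from rig import r
print(r.close_job())"
```

```text
the job is handed in; nothing more can be done
None
```

The job is handed in at about 34 s of arm time: cartridge seated on its studs, pusher and apple on the bed, and basket at the outlet lip with a gap of about 5–8 mm in the last picture; I have not seen the verdict.

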